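# Set the parts tumbler's timer four clicks on and start it

## Robot

A 6-joint arm with a two-finger parallel gripper is mounted at the origin on the work surface. World frame = base frame: x ahead of the robot, y to its left, z up, the work surface at z = 0. Lengths are in m, angles in rad, forces in N, time in s.
With the tool pointing down it reaches from about 0.25 to 0.775 m from the base axis. Payload 8.9 kg.
Tool frame: the origin (TCP) lies midway between the tips of the shut fingers; the grasp point (between the pads) lies 19 mm behind it; z points along the fingers, x is the direction in which the jaws open and shut, and the axes are right-handed (so a half turn about z gives the same grasp; the last joint's range is limited). The gripper opens to 85 mm and grips with 20 to 120 N. Pads are 22 mm wide; open, the fingers measure 114 mm over their backs; the gripper's body (76 mm by 85 mm) begins 54 mm behind the grasp point. The pads swing forward as they close: fully open they stand 13 mm farther back than shut.
Start: joints at [1.024, 0.291, -0.153, 1.127, 0, 1.431], TCP at [0.208, 0.482, 0.231] pointing down, gripper open.
Joint ranges: [-2.52, 2.52], [-0.91, 1.74], [-1.3, 1.37], [-1.96, 2.02], [-1.52, 1.47], [-3.14, 3.14]. Speed limits (rad/s): [2.22, 2.22, 2.79, 3.14, 3.14, 3.14].

## Interface

Orientations are given as a unit quaternion [w, x, y, z].
In Python, from station import robot gives the robot as it stands. The module is installed in compiled form; this text tells all that it offers. Calls block until the motion is done:
- robot.reach(position, orientation): joint-space move of the TCP to a pose.
- robot.servo_line(position, ori=None, max_speed=0.15, threshold=None): straight line of the TCP; ori=None keeps the orientation; max_speed is the mean speed in m/s. With threshold (N) it stops when the force on the tool has changed by that much, and returns True; else False.
- robot.goto_joints(angles): joint-space move.
- robot.release() and robot.gripper_close(grasp_force=None): open the fingers fully, or close them until they stop; grasp_force is the grip in N (None keeps the last).
- robot.hold(seconds).
- robot.inverse_kinematics(position, orientation): joint angles nearest the present ones, or None.
- robot.get_obs(): the state.
- robot.get_image(name): name is "scene" or "side" or "wrist"; returns the picture (400x640x3 uint8, blue, green, red); there is no depth.
- robot.camera_params(name): a dict with "fx", "fy", "cx", "cy" (pixels), "k1" (the pictures are not rectified: a ray, as slopes to the right and down, at radius r is drawn at 1 + k1 r^2 times it, then the intrinsics apply), "R" (3x3) and "t" (3): a world point X has camera coordinates R X + t. Camera axes: x right, y down, z forward; pixel columns grow to the right and rows downward; lengths in m; the calibration is good to about 2 mm. A picture is of the moment at which its call begins: read the wrist's pose just before it. camera_params takes no time and is no camera call; for the wrist camera it gives the pose at the moment of the call.
A pose or a line that the arm cannot do raises robot.IKError and nothing moves.
- robot.finish_job(): hands the job in, once; it reports no verdict.
The state is a dict: "time": time; "qpos": joint angles; "dq": joint speeds; "joint_efforts": joint torques, N m; "position": TCP position; "tool_rot": TCP orientation; "force": force on the tool from outside, world axes, zero at the start; "torque": the same for the moment, N m; "width": opening from 0.0 (shut) to 1.0 (fully open).
Only numpy, scipy, OpenCV 4.12 (cv2) and the standard library are available. Lean on these libraries where they do the work, as an engineer would, in place of code of your own. Each camera call takes 0.05 s, during which the arm holds its last target. There are 200 camera calls.

## Task

Set the parts tumbler running: with closed fingertips against one side of the yellow lug, push the click-stop timer dial clockwise (seen from above) exactly four clicks, never past the fourth and never backwards to another click, then press the green start button all the way down and let it go. Do not press the button before the dial rests on its fourth click, do not pinch the lug, and leave everything else on the bench where it is.

Things in the scene. Friction and masses are not known exactly. Their poses are not given: they have to be found in the camera images.
- tumbler: Bench parts tumbler, fixed: grey housing 170 (x) by 340 (y) by 75 mm high, flat top; origin under its centre on the bench. Towards its -y: a round dial and a green button; towards +y: an orange bowl 128 mm across with a pale lid, centred at y +102 mm, its knob 139 mm above the bench. Eleven white marks 30 degrees apart lie round the dial, 45 to 52 mm from its axis, one per click.
- dial_axis (a point): Centre of the dial's upper face, 89 mm above the bench, on the dial's vertical axis. Axes parallel to the tumbler's; in its frame at (-10, -60, 89) mm. The dial is a grey disc 84 mm across and 12 mm thick, with a central boss 28 mm across that rises 6 mm above this face.
- lug_top (a point): Top centre of the yellow lug on the dial, 24 mm above the dial's face, 28 mm from its axis; turns with it. Lug: upright block 12 mm wide, running radially 13 to 41 mm from the axis. x points radially out, y across (anticlockwise), z up. Push its +y side to turn the dial clockwise. It starts along the tumbler's (-0.87, -0.50); four clicks on it points along the tumbler's +y.
- dial (a joint): Dial angle, rad, growing clockwise seen from above; 0 at the start (on a click). Clicks are 0.524 rad (30 degrees) apart: four clicks read 2.094. Stops at -1.08 and 4.22. The click torque peaks at 0.14 N m (4 to 6 N at the lug) 7 degrees off a click; past half way (15 degrees) the dial runs on by itself, ahead of the finger, and settles on the next click; let go, it stays there.
- start (a joint): Green start button's travel in m: 0 up, 0.006 fully down; springs back when released; fully down takes 5 N.
- start_top (a point): Centre of the green start button's top, 26 mm across, 97 mm above the bench, 10 mm proud of its round black housing (42 mm across) on the tumbler's top; pressed straight down. In the tumbler's frame it lies at (52, -135) mm.
- socket: Loose steel wrench socket, 24 mm across, 32 mm high, standing on the tumbler's top; origin under its centre.
- oil_pan: Loose aluminium engine oil pan with flakes of rust-red sealant, about 284 by 310 by 76 mm, open upwards; origin under its centre.
- drain_plug: Loose brass and steel drain plug standing on its head, 32 mm across, 30 mm high; origin under its centre.
- washer: Loose copper sealing washer lying flat, 30 mm across, 4 mm thick; origin under its centre.
- spray_can: Loose standing spray can, 60 mm across, 170 mm high; origin under its centre.
- oil_filter: Loose white oil filter standing upright, 76 mm across, 89 mm high; origin under its centre.
- scraper: Loose scraper with a green handle lying flat, 190 mm long along its own x; origin under it.

How it is judged:
On the way, in this order (a step that is already met when the one before it is completed fails the run):
1. the dial rests on the fourth click, the button still up (value of joint dial between 1.9644 and 2.2244 rad and velocity of joint dial between -0.2 and 0.2 rad/s and value of joint start below 0.002 m), for 0.3 s.
2. the start button is pressed down, the dial still on its fourth click (value of joint dial between 1.9644 and 2.2244 rad and value of joint start above 0.0045 m and contact force between the fingers and start above 1 N), for 0.05 s.
At the end, for the whole second after the job is handed in: The dial rests within 0.13 rad of its fourth click (2.094), the start button has been pressed at least 4.5 mm with the fingers and is up again (under 1.5 mm), and every loose thing is within 20 mm of where it stood (value of joint dial between 1.9644 and 2.2244 rad and value of joint start below 0.0015 m and distance of each of socket, oil_pan, drain_plug, washer, spray_can, oil_filter, scraper from where it was at the start of the episode below 0.02 m); the robot touches nothing.
It fails at once if the dial was pushed past its fourth click (over 2.45 rad) (value of joint dial above 2.45 rad).
It fails at once if the dial was turned backwards to another click (under -0.35 rad) (value of joint dial below -0.35 rad).
It fails at once if the start button was pressed (over 4.5 mm) before the dial was on its fourth click (value of joint start above 0.0045 m and value of joint dial below 1.9644 rad).
It fails at once if the lug was taken between the fingers (y of the grasp point in the frame of lug_top between -0.006 and 0.006 m and x of the grasp point in the frame of lug_top between -0.022 and 0.022 m and z of the grasp point in the frame of lug_top below 0.015 m and contact force between the fingers and dial above 1 N).
It fails at once if a loose bystander was lifted, carried or moved more than 20 mm (distance of any of socket, oil_pan, drain_plug, washer, spray_can, oil_filter, scraper from where it was at the start of the episode above 0.02 m).
It also fails if it takes over 58 s, if anything falls off the work surface, if the arm or the gripper's body presses on something with over 40 N, if the wrist force passes 120 N, or if a joint passes its speed limit or range.

## Working session

There is one attempt and no reset: what is moved stays moved. The work goes in short steps, each a Python script; the robot and the scene stay as the last script left them, time stands still between calls to the robot, and variables do not carry over. Pictures are saved under pics/ and viewed, about 8 in all and at most 12, crops included, and the job is handed in when it is done.

```bash
mkdir -p pics; python3 - <<'E'
from station import robot
import cv2,numpy as np
for n in ["scene","side"]:
    im=robot.get_image(n); cv2.imwrite(f"pics/{n}0.png",im)
    p=robot.camera_params(n); print(n,{k:np.round(v,4).tolist() for k,v in p.items()})
print(robot.get_obs()["time"],robot.get_obs()["tool_rot"])
E
```

```text
scene {'fx': 400.796, 'fy': 400.796, 'cx': 318.4813, 'cy': 200.27, 'k1': 0.0343, 'R': [[-0.789, 0.6142, -0.0154], [0.3605, 0.4424, -0.8212], [-0.4976, -0.6535, -0.5704]], 't': [0.364, -0.0745, 1.6392]}
side {'fx': 403.8782, 'fy': 403.8782, 'cx': 327.4624, 'cy': 199.057, 'k1': 0.0355, 'R': [[0.9189, -0.3942, 0.0168], [-0.2691, -0.6574, -0.7039], [0.2885, 0.6423, -0.7101]], 't': [-0.4331, 0.153, 1.226]}
0.1 [ 2.50307470e-04  8.35656040e-01  5.49252797e-01 -5.34219414e-04]
```

View pics/scene0.png

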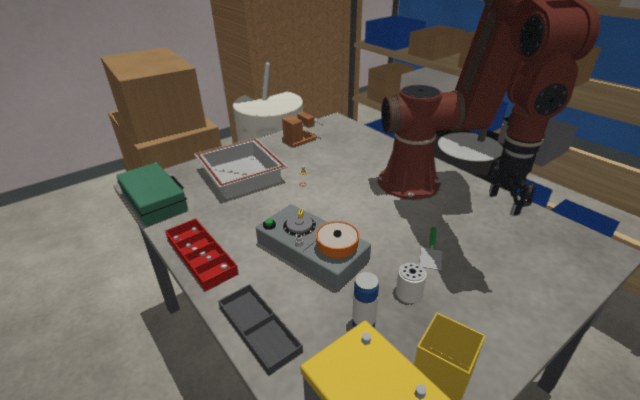

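View pics/side0.png

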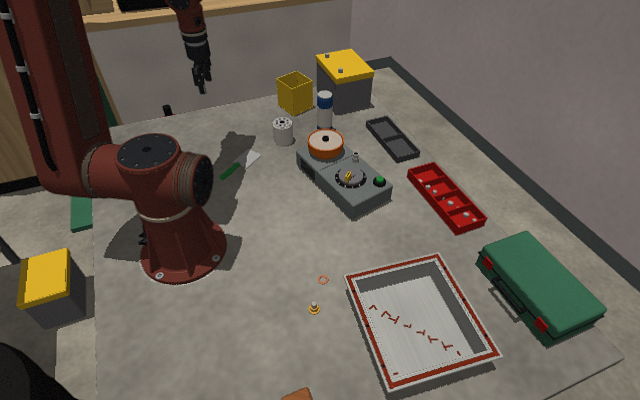

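Both views show the tumbler: button near (269,223) in scene and (379,181) in side; lid knob near (337,234) and (326,139). The socket stands just beside the dial, at about (298,241) and (356,157).

```bash
cat > h.py <<'E'
from station import robot
import cv2,numpy as np
def ray(p,uv):
    K=np.array([[p["fx"],0,p["cx"]],[0,p["fy"],p["cy"]],[0,0,1]])
    s=cv2.undistortPoints(np.array([[uv]],float),K,np.array([p["k1"],0,0,0,0.]))[0,0]
    R=np.array(p["R"]);return -R.T@np.array(p["t"]),R.T@np.array([*s,1])
def plane(p,uv,z):
    o,d=ray(p,uv);return o+d*(z-o[2])/d[2]
def tri(a,b):
    (o1,d1),(o2,d2)=a,b
    s=np.linalg.lstsq(np.c_[d1,-d2],o2-o1,rcond=None)[0]
    x,y=o1+s[0]*d1,o2+s[1]*d2;return (x+y)/2,np.linalg.norm(x-y)
def blobs(im,lo,hi,box,amin=8):
    x0,y0,x1,y1=box
    m=cv2.inRange(cv2.cvtColor(im[y0:y1,x0:x1],cv2.COLOR_BGR2HSV),lo,hi)
    n,l,st,c=cv2.connectedComponentsWithStats(m)
    return sorted([(int(st[i,4]),(c[i]+[x0,y0]).round(2).tolist()) for i in range(1,n) if st[i,4]>=amin],reverse=True)[:4]
E
python3 - <<'E'
from h import *
boxes={"scene":(245,190,380,285),"side":(290,115,400,220)}
R={}
for n,b in boxes.items():
    im=cv2.imread(f"pics/{n}0.png");p=robot.camera_params(n)
    g=blobs(im,(45,80,30),(85,255,255),b);y=blobs(im,(20,110,90),(35,255,255),b);k=blobs(im,(0,0,0),(179,255,45),b);o=blobs(im,(5,150,90),(16,255,255),b)
    print(n,"g",g,"y",y,"k",k,"o",o)
    R[n]=(ray(p,g[0][1]),ray(p,y[0][1]))
    print(plane(p,g[0][1],.094),plane(p,y[0][1],.103))
    x=b[0],b[1]
for i in (0,1): print(tri(R["scene"][i],R["side"][i]))
p=robot.camera_params("scene");q=robot.camera_params("side")
print("knob",tri(ray(p,(337,234)),ray(q,(326,139))),plane(p,(337,234),.139),plane(q,(326,139),.139))
a=cv2.resize(cv2.imread("pics/scene0.png")[195:285,250:375],None,fx=4,fy=4,interpolation=2)
c=cv2.resize(cv2.imread("pics/side0.png")[120:225,290:400],None,fx=3.4,fy=3.4,interpolation=2)[:360]
s=np.zeros((360,a.shape[1]+c.shape[1],3),np.uint8);s[:a.shape[0],:a.shape[1]]=a;s[:c.shape[0],a.shape[1]:]=c
s=cv2.resize(s,None,fx=.9,fy=.9);print(s.shape);cv2.imwrite("pics/crop.png",s)
E
```

```text
scene g [(49, [268.57, 222.04])] y [(34, [300.38, 213.47])] k [(45, [268.89, 225.8]), (26, [336.88, 233.04]), (21, [285.81, 227.38]), (14, [312.21, 227.07])] o [(393, [336.93, 248.78])]
[ 0.64306841 -0.02387281  0.094     ] [0.54408428 0.01313449 0.103     ]
side g [(50, [379.46, 179.24])] y [(39, [347.08, 176.26])] k [(202, [382.59, 143.22]), (195, [386.85, 127.23]), (149, [307.34, 169.56]), (120, [349.88, 182.35])] o [(244, [324.01, 146.97])]
[ 0.64132009 -0.03176059  0.094     ] [0.54450514 0.01264752 0.103     ]
(array([ 0.64215347, -0.02825099,  0.09083943]), np.float64(0.002544889691515552))
(array([0.54429789, 0.01290679, 0.10291741]), np.float64(0.0006109648989271899))
knob (array([0.54275294, 0.19154686, 0.13015791]), np.float64(0.005260724783480539)) [0.54713009 0.20058176 0.139     ] [0.53994658 0.17877269 0.139     ]
(324, 787, 3)
```

View pics/crop.png

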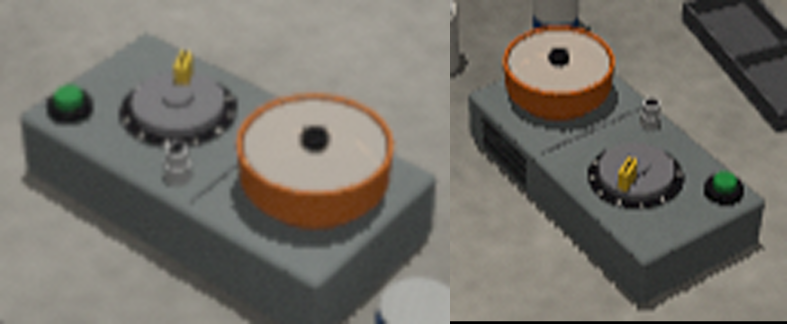

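```bash
cat >> h.py <<'E'
from scipy.spatial.transform import Rotation as Ro
def down(deg):  # tool z down, tool x at deg in world
    a=np.radians(deg);x=[np.cos(a),np.sin(a),0];y=[np.sin(a),-np.cos(a),0]
    return Ro.from_matrix(np.c_[x,y,[0,0,-1]]).as_quat(scalar_first=True)
E
python3 - <<'E'
from h import *
for z in (.0995,.2):
  for a in (222,192,162,132,102,42,12,-18,-48,-78):
    q=robot.inverse_kinematics([.565,.032,z],down(a)); print(z,a,None if q is None else np.round(q,2))
robot.gripper_close(40)
robot.reach([.55,.05,.33],down(66.6))
p=robot.camera_params("wrist");im=robot.get_image("wrist");cv2.imwrite("pics/w1.png",im)
import pickle;pickle.dump(p,open("w1.pkl","wb"))
o=robot.get_obs();print(o["time"],o["position"],o["width"],o["qpos"]);print(-np.array(p["R"]).T@p["t"])
E
```

```text
0.0995 222 [-0.07  0.47 -0.25  0.85  0.   -2.38]
0.0995 192 [-0.07  0.47 -0.25  0.85  0.   -1.85]
0.0995 162 [-0.07  0.47 -0.25  0.85  0.   -1.33]
0.0995 132 [-0.07  0.47 -0.25  0.85  0.   -0.81]
0.0995 102 [-0.07  0.47 -0.25  0.85  0.   -0.28]
0.0995 42 [-0.07  0.47 -0.25  0.85  0.    0.77]
0.0995 12 [-0.07  0.47 -0.25  0.85  0.    1.29]
0.0995 -18 [-0.07  0.47 -0.25  0.85  0.    1.81]
0.0995 -48 [-0.07  0.47 -0.25  0.85  0.    2.34]
0.0995 -78 [-0.07  0.47 -0.25  0.85  0.    2.86]
0.2 222 [-0.07  0.39 -0.1   1.09  0.   -2.38]
0.2 192 [-0.07  0.39 -0.1   1.09  0.   -1.85]
0.2 162 [-0.07  0.39 -0.1   1.09  0.   -1.33]
0.2 132 [-0.07  0.39 -0.1   1.09  0.   -0.81]
0.2 102 [-0.07  0.39 -0.1   1.09  0.   -0.28]
0.2 42 [-0.07  0.39 -0.1   1.09  0.    0.77]
0.2 12 [-0.07  0.39 -0.1   1.09  0.    1.29]
0.2 -18 [-0.07  0.39 -0.1   1.09  0.    1.81]
0.2 -48 [-0.07  0.39 -0.1   1.09  0.    2.34]
0.2 -78 [-0.07  0.39 -0.1   1.09  0.    2.86]
2.9333 [0.54977867 0.05094212 0.32990242] 0.0017192395236743075 [-4.01458223e-02  3.14006844e-01  1.35794771e-01  1.39281906e+00
  2.05138416e-04  3.66959970e-01]
[0.49140042 0.07682745 0.47427056]
```

View pics/w1.png

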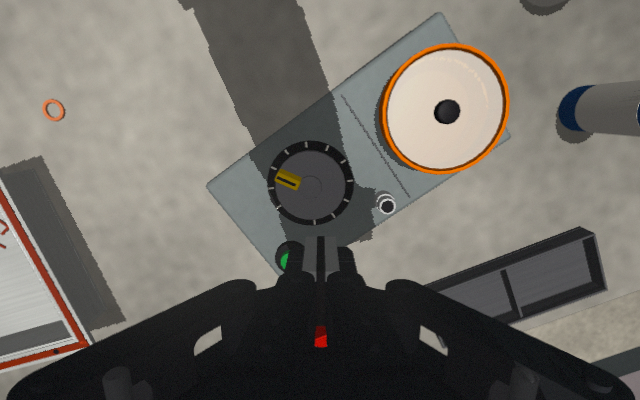

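Wrist view: dial centre near (311,186), lug (287,180), lid knob (447,111), socket (387,205); the button is half hidden by the finger at (285,260).

```bash
python3 - <<'E'
from h import *
import pickle
from scipy.optimize import least_squares
p=pickle.load(open("w1.pkl","rb"));im=cv2.imread("pics/w1.png")
x0,y0,x1,y1=262,136,360,230
c=im[y0:y1,x0:x1];hsv=cv2.cvtColor(c,cv2.COLOR_BGR2HSV)
g=cv2.cvtColor(c,cv2.COLOR_BGR2GRAY);th=cv2.morphologyEx(g,cv2.MORPH_TOPHAT,np.ones((7,7)))
n,l,st,ce=cv2.connectedComponentsWithStats((th>25).astype(np.uint8))
P=[]
for i in range(1,n):
    X=plane(p,ce[i]+[x0,y0],.076);r=np.hypot(*(X[:2]-[.565,.032]))
    if 3<=st[i,4]<60 and .038<r<.058: P.append(X[:2])
P=np.array(P)
f=least_squares(lambda v:np.hypot(*(P-v[:2]).T)-.0485,[.565,.032],loss="soft_l1",f_scale=.001)
C=f.x;print("marks",len(P),C,np.round(f.fun*1e3,1));d=P-C
print("mark angles",np.sort(np.degrees(np.arctan2(d[:,1],d[:,0])).round(1)))
b=blobs(im,(20,110,40),(35,255,255),(262,136,360,230));L=plane(p,b[0][1],.108)
print(b,L,np.hypot(*(L[:2]-C)),np.degrees(np.arctan2(L[1]-C[1],L[0]-C[0]))%360)
K=plane(p,(447,111),.137);print("knob",K,np.hypot(*(K[:2]-C)),"exp .1623")
v=K[:2]-C;print("yaw knob",np.degrees(np.arctan2(v[1],v[0])-np.arctan2(162,10)))
S=plane(p,(387,207),.107);print("socket",S,np.hypot(*(S[:2]-C)))
E
```

```text
marks 11 [0.56688488 0.03026223] [ 0.2  0.2  0.3  0.3  0.2  0.5  0.5 -0.1  0.2  0.3  0.8]
mark angles [-168.1 -137.9 -107.8  -77.7  -18.    12.3   42.2   72.2  102.   132.1
  162. ]
[(332, [287.83, 178.8])] [0.54543459 0.01361566 0.108     ] 0.027151862514359332 217.81336751564393
knob [0.54166022 0.19077015 0.137     ] 0.16247792634739297 exp .1623
yaw knob 12.463578606647259
socket [0.62103135 0.10437001 0.107     ] 0.09178127048847505
```

```bash
cat >> h.py <<'E'
C=np.array([.5669,.0303]);YAW=12.2
def fp(th,t,z=.101,r=.029):  # finger pose: dial turned th deg clockwise, finger centre t anticlockwise of the lug's mid plane
    a=np.radians(210+YAW-th);e=np.array([np.cos(a),np.sin(a)]);n=np.array([-e[1],e[0]])
    return [*(C+r*e+t*n),z],down(210+YAW-th)
E
python3 - <<'E'
from h import *
f=lambda:np.round(robot.get_obs()["force"],1).tolist()
robot.reach(*fp(0,.030,.20))
robot.servo_line(fp(0,.030)[0],max_speed=.1)
print(robot.get_obs()["time"],f())
robot.servo_line(fp(0,.018)[0],max_speed=.03)
for th in range(4,101,4):
    pos,q=fp(th,.0175);robot.servo_line(pos,q,max_speed=.03)
    o=robot.get_obs();a=np.radians(210+YAW-th);F=o["force"]
    print(th,round(o["time"],1),"tang",round(float(-F[0]*np.sin(a)+F[1]*np.cos(a)),1),"z",round(float(F[2]),1),"err mm",np.round((o["position"]-pos)*1e3,1))
cv2.imwrite("pics/w2.png",robot.get_image("wrist"));cv2.imwrite("pics/s2.png",robot.get_image("side"));cv2.imwrite("pics/c2.png",robot.get_image("scene"))
for n,k,b in (("scene","c2",(270,195,330,240)),("side","s2",(325,155,375,210))):
    y=blobs(cv2.imread(f"pics/{k}.png"),(20,110,60),(35,255,255),b,3);print(n,y)
    for _,u in y[:1]:
        X=plane(robot.camera_params(n),u,.105);print(X,(210+YAW-np.degrees(np.arctan2(X[1]-C[1],X[0]-C[0])))%360)
E
```

```text
6.475 [0.3, 0.1, 0.1]
4 7.3 tang -0.0 z -0.1 err mm [ 0.2 -0.1  0.1]
8 7.5 tang 3.2 z -1.1 err mm [ 0.4 -0.4  0.1]
12 7.8 tang 4.0 z -0.6 err mm [ 0.4 -0.4  0.1]
16 8.0 tang 1.4 z 0.9 err mm [-0.3  0.2 -0. ]
20 8.3 tang 0.9 z -0.4 err mm [-0.3  0.5 -0.1]
24 8.5 tang 0.6 z 0.2 err mm [-0.1  0.2 -0.1]
28 8.8 tang 0.0 z -1.0 err mm [ 0.  0. -0.]
32 9.0 tang 0.3 z -0.3 err mm [ 0.1 -0.   0. ]
36 9.3 tang 3.2 z -1.2 err mm [ 0.2 -0.4  0.1]
40 9.5 tang 4.1 z -0.1 err mm [ 0.2 -0.5  0.1]
44 9.8 tang 2.5 z 0.3 err mm [-0.   0.1  0. ]
48 10.0 tang 0.3 z -0.2 err mm [-0.   0.5 -0. ]
52 10.3 tang -0.5 z -0.7 err mm [0.  0.2 0. ]
56 10.5 tang 0.3 z -0.2 err mm [ 0.  0. -0.]
60 10.8 tang 0.3 z -0.7 err mm [ 0. -0.  0.]
64 11.0 tang 1.6 z -0.2 err mm [ 0.  -0.4  0. ]
68 11.3 tang 3.4 z 0.3 err mm [ 0.  -0.4 -0. ]
72 11.5 tang 2.6 z -0.1 err mm [ 0.1 -0.1 -0. ]
76 11.8 tang 1.0 z -1.0 err mm [ 0.1  0.5 -0. ]
80 12.0 tang 0.5 z -0.4 err mm [0.  0.2 0. ]
84 12.3 tang 0.1 z -0.6 err mm [ 0.  0. -0.]
88 12.5 tang -0.6 z -1.0 err mm [-0.  -0.1 -0. ]
92 12.8 tang 2.8 z 0.3 err mm [-0.2 -0.4 -0.1]
96 13.0 tang 4.0 z 1.2 err mm [-0.4 -0.4 -0.1]
100 13.3 tang 4.0 z 0.8 err mm [-0.2 -0.3 -0.1]
scene [(76, [306.68, 220.92])]
[0.55317244 0.05988774 0.105     ] 107.31052757261051
side [(23, [346.26, 169.74])]
[0.55465333 0.0408707  0.105     ] 82.99907715361559
```

View pics/w2.png

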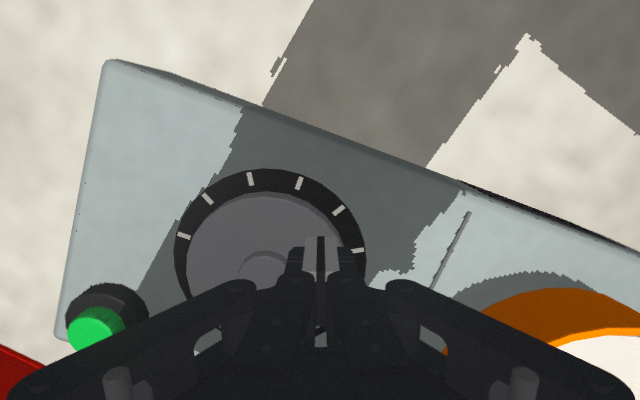

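The force profile shows three clean clicks, with the fourth building up. The wrist view shows the lug hidden behind the finger, as intended. I'll push on to 110°, back off, raise the tool and check.

```bash
python3 - <<'E'
from h import *
import pickle
for th in (102,104,106,108,110):
    pos,q=fp(th,.0175);robot.servo_line(pos,q,max_speed=.02)
    o=robot.get_obs();a=np.radians(210+YAW-th);F=o["force"]
    print(th,round(o["time"],1),"tang",round(float(-F[0]*np.sin(a)+F[1]*np.cos(a)),1))
robot.hold(.3)
robot.servo_line(fp(110,.030)[0],max_speed=.06)
robot.servo_line(fp(110,.030,.2)[0],max_speed=.15)
robot.reach([.55,.05,.33],down(66.6)); robot.hold(.2)
p=robot.camera_params("wrist");im=robot.get_image("wrist");cv2.imwrite("pics/w3.png",im)
b=blobs(im,(20,110,40),(35,255,255),(262,136,360,230));L=plane(p,b[0][1],.108)
print(b,L,np.hypot(*(L[:2]-C)),"turned",(210+YAW-np.degrees(np.arctan2(L[1]-C[1],L[0]-C[0])))%360)
print(robot.get_obs()["time"],robot.get_obs()["force"])
E
```

```text
102 13.7 tang 1.7
104 13.9 tang 0.5
106 14.2 tang -0.1
108 14.4 tang 0.1
110 14.7 tang -0.4
[(317, [329.7, 175.45])] [0.55968255 0.05739616 0.108     ] 0.028040921508611993 turned 117.28475494660174
17.1833 [ 0.32064035 -0.07945768 -0.41345435]
```

View pics/w3.png

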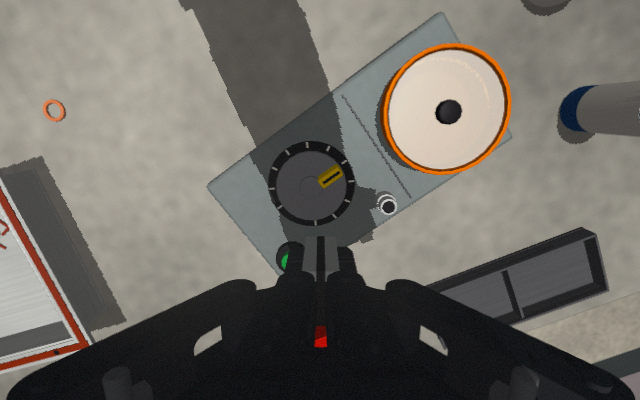

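The dial reads about 117°. The blob takes in side faces, which biases it towards the camera, so I'll cross-check with the dark slot on the lug's top before pressing.

```bash
python3 - <<'E'
from h import *
p=robot.camera_params("wrist")
for f,b in (("w1",(268,165,310,196)),("w3",(310,155,352,196))):
    im=cv2.imread(f"pics/{f}.png");h=cv2.cvtColor(im,cv2.COLOR_BGR2HSV)
    m=cv2.inRange(h,(20,110,40),(35,255,255));z=np.zeros_like(m);z[b[1]:b[3],b[0]:b[2]]=m[b[1]:b[3],b[0]:b[2]]
    hull=cv2.convexHull(cv2.findNonZero(z));A=cv2.fillConvexPoly(np.zeros_like(z),hull,255)
    A=cv2.erode(A,np.ones((3,3)))
    v=h[...,2];yx=np.argwhere((A>0)&(v<.6*np.median(v[z>0])))
    P=np.array([plane(p,(x,y),.113)[:2] for y,x in yx],np.float32)
    vx,vy,px,py=cv2.fitLine(P,cv2.DIST_L2,0,.001,.001).ravel();a=np.degrees(np.arctan2(vy,vx))
    M=P.mean(0)-C;print(f,len(P),"slot dir",a%180,"centre dir",np.degrees(np.arctan2(M[1],M[0]))%360,"r",np.hypot(*M),"perp off mm",1e3*(vx*(C[1]-py)-vy*(C[0]-px)))
    rc=cv2.minAreaRect(np.array([plane(p,q[0],.113)[:2]*1000 for q in cv2.findNonZero(z)],np.float32));print(rc)
E
```

```text
w1 52 slot dir 41.761494 centre dir 222.26616764769253 r 0.029332314705020124 perp off mm 0.25832030467726197
((544.2179565429688, 13.348652839660645), (28.548255920410156, 16.58342742919922), 42.43593978881836)
w3 53 slot dir 101.618614 centre dir 101.48393575199597 r 0.028128832435714124 perp off mm -0.06611489232788512
((559.332275390625, 57.370033264160156), (15.538917541503906, 29.283781051635742), 11.95133113861084)
```

The slot gives 222.3° → 101.5°, so the dial has turned 120.5° and rests on the fourth click. Now pressing the button.

```bash
python3 - <<'E'
from h import *
a=np.radians(YAW);B=C+[.062*np.cos(a)+.075*np.sin(a),.062*np.sin(a)-.075*np.cos(a)];print("button",B)
robot.reach([*B,.15],down(66.6))
robot.servo_line([*B,.105],max_speed=.08)
print(robot.get_obs()["force"])
print("stop",robot.servo_line([*B,.0885],max_speed=.015,threshold=12))
o=robot.get_obs();print(o["position"],o["force"],o["time"])
robot.hold(.2);o=robot.get_obs();print(o["position"],o["force"])
robot.servo_line([*B,.16],max_speed=.08)
robot.reach([.55,.05,.33],down(66.6));robot.hold(.3)
cv2.imwrite("pics/w4.png",robot.get_image("wrist"));cv2.imwrite("pics/c4.png",robot.get_image("scene"))
a,b=[cv2.imread(f"pics/w{i}.png")[:230].astype(int) for i in (3,4)];print("changed px",(abs(a-b).max(2)>40).sum())
print(robot.get_obs()["time"],robot.get_obs()["force"])
E
```

```text
button [ 0.64334915 -0.02990405]
[ 0.33977399 -0.81966817  0.69439232]
stop True
[ 0.6434125  -0.02993845  0.09110423] [-1.66830551 -0.58273089  6.17395247] 19.6667
[ 0.6433731  -0.02991426  0.09105159] [-1.09706251 -0.35282354  7.81033233]
changed px 1909
22.1333 [ 0.41991317 -0.75879626  0.12454462]
```

View pics/w4.png

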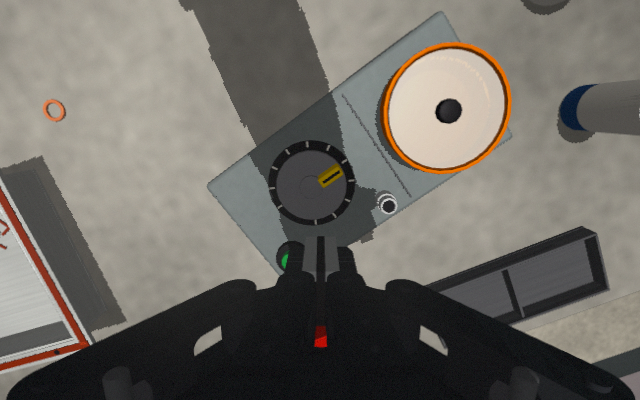

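The press went to z = 0.0911 (5.9 mm of travel, 7.8 N) and was released. The picture shows the lug (331,176) and socket (388,205) unmoved, with nothing touched.

```bash
python3 -c "
from station import robot
robot.finish_job();print(robot.get_obs()['time'])"
```

```text
the job is handed in; nothing more can be done
the job is handed in; nothing more can be done
```

I set the dial to its fourth click, pressed the start button and let it go, then handed the job in at about 22 s of the 58 s allowed. No verdict is reported.

- **Dial:** I pushed the lug's +y side with closed fingertips through four clicks, with about 4 N peaks. The dark slot on the lug's top moved from 222.3° to 101.5°, a turn of about 120.5° against the 120° wanted.
- **Button:** I pressed it to z = 0.0911 m, about 5.9 mm of travel, at 7.8 N, and then released it. I did not measure that it came back up; it was partly hidden by the finger in the last picture.
- **Loose things:** The last wrist picture shows the lug and socket where they were before the press. The other loose things were not measured again; the washer, pan edge and spray can look unmoved in that picture.

**Checks that disagreed:**
- The rough colour-blob estimate from the wrist camera gave 117° because it included the lug's side faces. I trusted the slot instead.
- Mid-push, the lug was partly hidden, and the scene and side cameras gave 107° and 83°. I did not use those.
- A comparison of the wrist pictures before and after the press found 1,909 changed pixels. I took these to be edge pixels from a slight camera shift, as nothing had visibly moved.

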